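# Press home the stoppers along a curved sampler tray with a fingertip

### The job

Close the sampler tray: starting at the end with the steel post, run the closed fingertips along the curved row and gently press each of the five white stoppers home, flush with the tray's top, one after another to the far end. Do it in a single pass, keeping the fingertips within about 3 cm of the tray's top from the first stopper to the last. Only touch, do not grip: leave the tray where it lies and do not disturb the vials standing round it, then move clear.

Things in the scene. Friction and masses are not known exactly. Their poses are not given: they have to be found in the camera images.
- tray: grey bow-shaped sampler tray on a dark rubber foot, loose, 0.95 kg, turned any way. 50 mm wide (foot 56), about 240 mm long; level top (the deck) 40 mm above the cart. Five white stoppers stand 37 mm apart along its middle line, an arc of radius 110 mm about x = -85 mm, y = 0 of its frame. Origin: at cart level, 25 mm from stopper 3 on the hollow side; z up, x towards stopper 3
- post (a point): foot, at deck height, of the dark steel post with a knob, 22 mm across and 26 mm tall, that stands on the deck at one end of the tray only, 63 mm along the arc before stopper 1
- cap1_top (a point): top centre of stopper 1, counted from the post end (the one next to the post). The stopper is a white round plug with bevelled rim, 22 mm across, its flat top 10 mm across, standing 5.5 to 7 mm proud of the deck at the start
- cap1 (a joint): how far stopper 1 is pushed in, in m: 0 is 7 mm proud, 0.0065 is home (0.5 mm proud, the fingertip then meets the deck). It takes about 2.5 N to push, has no spring and stays where it is left; starts between 0 and 0.0015
- cap2_top (a point): top centre of stopper 2, counted from the post end. The stopper is a white round plug with bevelled rim, 22 mm across, its flat top 10 mm across, standing 5.5 to 7 mm proud of the deck at the start
- cap2 (a joint): how far stopper 2 is pushed in, in m: 0 is 7 mm proud, 0.0065 is home (0.5 mm proud, the fingertip then meets the deck). It takes about 2.5 N to push, has no spring and stays where it is left; starts between 0 and 0.0015
- cap3_top (a point): top centre of stopper 3, counted from the post end. The stopper is a white round plug with bevelled rim, 22 mm across, its flat top 10 mm across, standing 5.5 to 7 mm proud of the deck at the start
- cap3 (a joint): how far stopper 3 is pushed in, in m: 0 is 7 mm proud, 0.0065 is home (0.5 mm proud, the fingertip then meets the deck). It takes about 2.5 N to push, has no spring and stays where it is left; starts between 0 and 0.0015
- cap4_top (a point): top centre of stopper 4, counted from the post end. The stopper is a white round plug with bevelled rim, 22 mm across, its flat top 10 mm across, standing 5.5 to 7 mm proud of the deck at the start
- cap4 (a joint): how far stopper 4 is pushed in, in m: 0 is 7 mm proud, 0.0065 is home (0.5 mm proud, the fingertip then meets the deck). It takes about 2.5 N to push, has no spring and stays where it is left; starts between 0 and 0.0015
- cap5_top (a point): top centre of stopper 5, counted from the post end (the last, farthest from the post). The stopper is a white round plug with bevelled rim, 22 mm across, its flat top 10 mm across, standing 5.5 to 7 mm proud of the deck at the start
- cap5 (a joint): how far stopper 5 is pushed in, in m: 0 is 7 mm proud, 0.0065 is home (0.5 mm proud, the fingertip then meets the deck). It takes about 2.5 N to push, has no spring and stays where it is left; starts between 0 and 0.0015
- vial_small: vial with screw cap, 21 mm across, 49 mm tall, loose, standing upright in the hollow of the tray's arc. Origin: centre of its underside. To be left alone
- vial_large: vial with screw cap, 21 mm across, 53 mm tall, loose, standing upright just outside the tray's curve. Origin: centre of its underside. To be left alone
- vial_short: vial with screw cap, 21 mm across, 45 mm tall, loose, standing upright beside the end of the tray that has no post. Origin: centre of its underside. To be left alone

How it is judged:
By the outcome, as a careful person would: the job done as asked, in the order asked, and still so for the second after the job is handed in, with the robot touching nothing.
It also fails if it takes over 43 s, if anything falls off the work surface, if the arm or the gripper's body presses on something with over 40 N, if the wrist force passes 120 N, or if a joint passes its speed limit or range.

### The arm

A 6-joint arm with a two-finger parallel gripper is mounted at the origin on a cart in front of the work surface, level with it; the furniture and walls round the work are solid. World frame = base frame: x ahead of the robot, y to its left, z up, the work surface at z = 0. Lengths are in mm, angles in rad, forces in N, time in s.
With the tool pointing down it reaches from about 275 to 1000 mm from the base axis. Payload 8.4 kg.
Tool frame: the origin (TCP) lies between the finger pads, 19 mm behind the fingertips; this is the grasp point; z points along the fingers, y is the line along which they close (so a half turn about z gives the same grasp; the last joint's range is limited). The gripper opens to 85 mm and grips with 20 to 120 N. Pads are 22 mm wide; open, the fingers measure 114 mm over their backs; the gripper's body (76 mm by 85 mm) begins 54 mm behind the grasp point. The pads swing forward as they close: fully open they stand 13 mm farther back than shut.
Start: joints at [-1.122, 0.353, 1.633, -0, 1.155, -0.002], TCP at [272.303, -562.565, 249.981] pointing down, gripper open.
Joint ranges: [-2.63, 2.63], [-0.92, 2.1], [0.06, 2.66], [-1.3, 4.44], [0, 2.69], [-3.02, 3.02]. Speed limits (rad/s): [2.22, 2.22, 2.79, 3.14, 3.14, 3.14].

### API

Orientations are given as [roll, pitch, yaw] about the fixed x, y, z axes, in that order (R = Rz(yaw) Ry(pitch) Rx(roll)).
In Python, from rig import monitor, imaging, r gives the robot as it stands.
- The arm moves only by the tool drive_tool, never from a script. Its argument "plan" is a list of rows, each an object of numbers: "x", "y", "z": the shift along the tool's x, y, z in units of 50 mm (1.0 is 50 mm); "ax", "ay", "az": the turn, a rotation vector about the tool's x, y, z in units of 6 degrees (1.0 is 6 degrees); "hand": the finger opening in mm, from 0 to 85.4. In form: [{"x": .., "y": .., "z": .., "ax": .., "ay": .., "az": .., "hand": ..}, ...]. A call has 1 to 8 rows; each row is the pose to reach, as a shift and turn from the pose commanded when the call began, along the tool's axes at that moment; what a row does not reach only later rows make up. A row lasts 1/10 s, in which the tool goes at most 50 mm and 8.59 degrees, less where a joint would pass 70% of its speed; a pose out of reach is approached as far as the arm can. A call with a gripper value outside its range is refused whole. The fingers move at their own pace and stop on an object; "grip_force" is the grip in N (left out, the last holds). Time passes only in rows, so rows that repeat a pose let the fingers close. It gives the time, the measured TCP pose, the force, the opening and the grip force at its end, in the units of the state.
- monitor.sense(): the state, without advancing time (a new reading comes with each control period).
- imaging.grab_frame(name): name is "scene" or "top"; returns the picture (480x640x3 uint8, red, green, blue); there is no depth.
- imaging.camera_info(name): a dict with "mtx" (3x3 intrinsics, pixels), "R" (3x3) and "t" (3): a world point X has camera coordinates R X + t. Camera axes: x right, y down, z forward; pixel columns grow to the right and rows downward; lengths in mm; the calibration is good to about 2 mm. A picture is of the moment at which its call begins. camera_info takes no time and is no camera call.
- r.sign_off(): hands the job in; it is judged then, once.
The state is a dict: "clock": time; "qpos": joint angles; "qvel": joint speeds; "joint_efforts": joint torques, N m; "eef_pos": TCP position; "tcp_rot": TCP orientation; "contact_force": force on the tool from outside, world axes, zero at the start; "wrist_torque": the same for the moment, N m; "opening": opening from 0.0 (shut) to 1.0 (fully open); "grasp_force": force on a finger pad.
Only numpy, scipy, OpenCV 4.12 (cv2) and the standard library are available. Lean on these libraries where they do the work, as an engineer would, in place of code of your own. Each camera call takes 0.05 s, during which the arm holds its last target. There are 200 camera calls.

## Working session

There is one attempt and no reset: what is moved stays moved. The work goes in short steps, Python scripts to look and compute and a tool call to move; the robot and the scene stay as the last step left them, time stands still between calls to the robot, and variables do not carry over. Pictures are saved under pics/ and viewed, at most 10 in all, crops included, and the job is handed in when it is done.

Besides the shell and the picture viewer there is one more tool, called after "Call:" as name(argument=value, ...), one argument or row to a line, values as JSON. drive_tool: Moves the arm, as the interface text tells. Its arguments: {"type":"object","properties":{"plan":{"type":"array","items":{"type":"object","properties":{"x":{"type":"number"},"y":{"type":"number"},"z":{"type":"number"},"ax":{"type":"number"},"ay":{"type":"number"},"az":{"type":"number"},"hand":{"type":"number"}}}},"grip_force":{"type":"number"}},"required":["plan"]}

```bash
ls; mkdir -p pics
python3 - <<'E'
from rig import monitor, imaging, r
import cv2
for n in("scene","top"):
    cv2.imwrite(f"pics/{n}0.png",imaging.grab_frame(n)[:,:,::-1]); print(imaging.camera_info(n))
print(monitor.sense())
E
```

```text
pics
{'mtx': array([[539.52304807,   0.        , 319.71703816],
       [  0.        , 539.52304807, 237.63893366],
       [  0.        ,   0.        ,   1.        ]]), 'R': array([[ 0.75810995, -0.65181791, -0.02006784],
       [-0.3701119 , -0.40472184, -0.83619221],
       [ 0.53692316,  0.64135298, -0.54806922]]), 't': array([-391.41021455,  293.1067425 ,  566.93074833])}
{'mtx': array([[563.87815055,   0.        , 328.17763524],
       [  0.        , 563.87815055, 241.54427965],
       [  0.        ,   0.        ,   1.        ]]), 'R': array([[-0.02082613, -0.99975698,  0.00722823],
       [-0.99645867,  0.02016724, -0.08162964],
       [ 0.08146403, -0.00890266, -0.99663652]]), 't': array([ 46.13242953, 565.58392553, 881.93631235])}
{'clock': 0.1, 'qpos': array([-1.12237112e+00,  3.53598117e-01,  1.63406449e+00,  9.42940161e-06,
        1.15518917e+00, -2.41329895e-03]), 'qvel': array([-0.00070669, -0.00259021, -0.00091746,  0.00191321, -0.00021234,
        0.0008513 ]), 'joint_efforts': array([ 1.88717472e-04, -6.06355619e+01, -3.42820609e+01,  1.05700908e-04,
        4.01426587e-03,  1.33750632e-06]), 'eef_pos': array([ 272.14504076, -562.18943712,  249.32270149]), 'tcp_rot': array([-3.14033355e+00, -1.16605057e-05,  4.50834682e-01]), 'contact_force': array([ 0.33195935, -0.7643926 , -0.30741611]), 'wrist_torque': array([-0.03060149,  0.04687892, -0.00186864]), 'grasp_force': 0.0, 'opening': 1.0002514409740502}
```

View pics/top0.png

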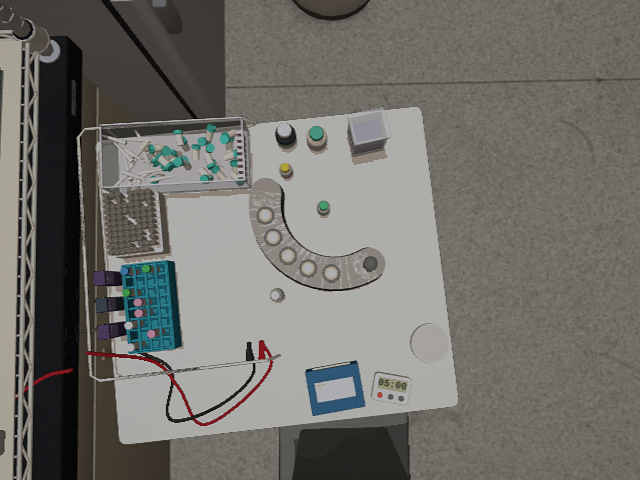

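View pics/scene0.png

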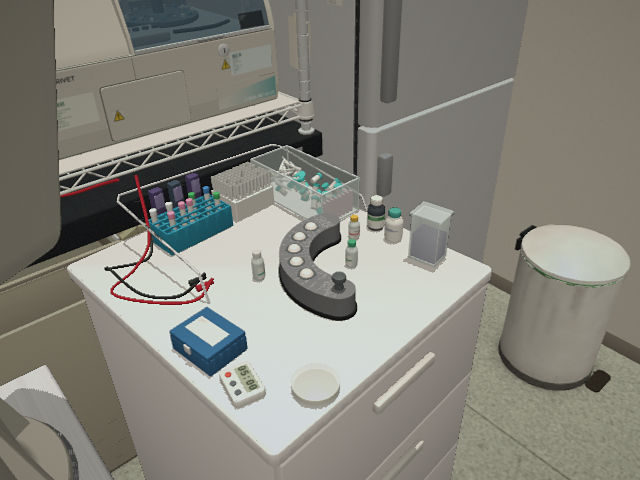

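Top view: post (370,263), stoppers 1–5 at (331,272), (308,268), (288,256), (273,237), (265,215), and vials at (323,207), (277,295) and (285,170). The scene view shows the same tray, with stoppers around (307,274) to (311,227) and the post at (339,283).

```bash
cat > h.py <<'E'
from rig import monitor, imaging, r
import cv2, numpy as np
from scipy.optimize import least_squares
def ray(n,px,z):
    c=imaging.camera_info(n);R,t,K=c["R"],c["t"],c["mtx"]
    o=-R.T@t; d=R.T@np.linalg.solve(K,[*px,1]); return o+d*(z-o[2])/d[2]
def tri(pt,ps):
    P=[];
    for n in("top","scene"):
        c=imaging.camera_info(n);P.append(c["mtx"]@np.c_[c["R"],c["t"]])
    X=cv2.triangulatePoints(*P,np.array(pt,float).reshape(2,1),np.array(ps,float).reshape(2,1));return X[:3,0]/X[3,0]
def blob(img,seed,w,thr):
    x,y=seed;g=cv2.cvtColor(img,cv2.COLOR_RGB2GRAY)[y-w:y+w+1,x-w:x+w+1]
    m=(g>thr).astype(np.uint8);n,l,s,c=cv2.connectedComponentsWithStats(m)
    k=l[w,w]; return (c[k]+[x-w,y-w],s[k][4])
E
python3 - <<'E'
from h import *
a=cv2.imread("pics/top0.png")[:,:,::-1].copy();b=cv2.imread("pics/scene0.png")[:,:,::-1].copy()
T=[(331,272),(308,268),(288,256),(273,237),(265,215)]
g=cv2.cvtColor(a,cv2.COLOR_RGB2GRAY)
print(g[262:283,331],g[272,320:343])
u=a[140:310,220:400];v=b[205:325,240:400]
cv2.imwrite("pics/c1.png",cv2.resize(u[:,:,::-1],None,fx=4,fy=3.5,interpolation=2))
cv2.imwrite("pics/c2.png",cv2.resize(v[:,:,::-1],None,fx=5,fy=5,interpolation=2))
for s in T:
    c,n=blob(a,s,12,185);print(c,n,ray("top",c,45).round(1))
print(ray("top",(370,263),66))
E
```

```text
[135 138  96  94 114 147 174 173 174 174 174 174 174 174 173 174 148 158
  96  96  86] [136 123  90  86 111 159 164 174 174 174 174 174 174 174 174 172 164 132
  80  93 115 143 133]
[331. 272.] 625 [516.9  31.3  45. ]
[308. 268.] 625 [523.9  67.   45. ]
[288. 256.] 625 [543.2  97.9  45. ]
[273. 237.] 625 [573.5 120.9  45. ]
[265. 215.] 625 [608.4 133.   45. ]
[528.79743669 -28.15757505  66.        ]
```

View pics/c1.png

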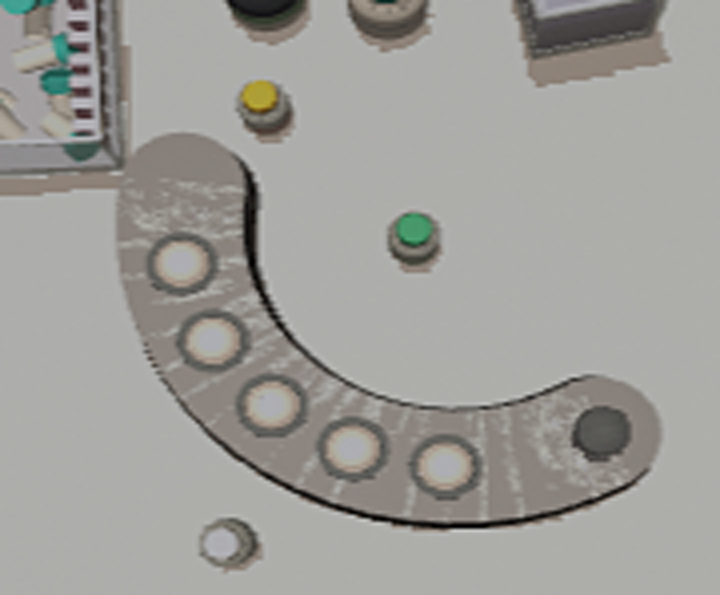

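View pics/c2.png

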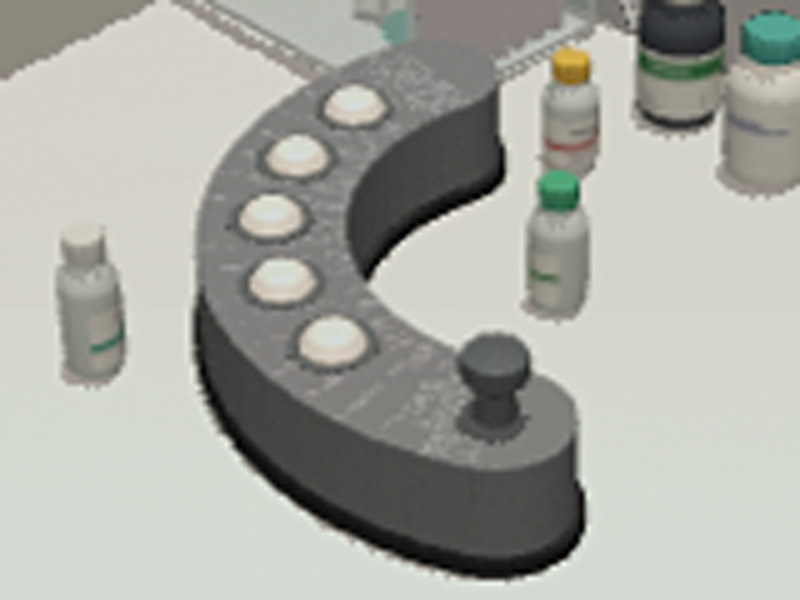

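The crops show five white stoppers, each ringed by a dark groove. Stopper 1 is at crop (445,467), nearest the post at (602,432). I'll redo the blobs with a lower threshold in both views and check spacing, radius and height.

Run:
```python
from h import *
a=cv2.imread("pics/top0.png")[:,:,::-1].copy();b=cv2.imread("pics/scene0.png")[:,:,::-1].copy()
T=[(331,272),(308,268),(288,256),(273,237),(265,215)]
S=[(307,273),(296,261),(294,248),(299,236),(311,226)]
C=[]
for s,q in zip(T,S):
    c,n=blob(a,s,9,150);d,m=blob(b,q,8,175);x=ray("top",c,45);C.append(x)
    print(c.round(1),n,x.round(1),"| scene",d.round(1),m,ray("scene",d,45).round(1),"tri",tri(c,d).round(1))
C=np.array(C)[:,:2];print("gaps",np.linalg.norm(np.diff(C,axis=0),axis=1).round(1),"expect 36.8")
# rigid fit of known arc
k=(np.arange(5)-2)*37/110
def P(p,sg): 
    th=p[2]+sg*k; return p[:2]+110*np.c_[np.cos(th),np.sin(th)]
for sg in(1,-1):
    f=least_squares(lambda p:(P(p,sg)-C).ravel(),[630,25,2.5]);print(sg,f.cost,f.x.round(3))
    print(P(f.x,sg).round(1)); th=f.x[2]+sg*(k[0]-63/110);print("post",f.x[:2]+110*np.array([np.cos(th),np.sin(th)]))
print("post px",ray("top",(370.5,263.5),66).round(1))
print("box corner tri",tri((249,185),(358,181)))
```

```text
[330.4 272.5] 109 [516.1  32.2  45. ] | scene [306.  272.7] 90 [513.3  27.7  45. ] tri [516.4  32.   41. ]
[307.3 267.8] 109 [524.1  68.   45. ] | scene [295.8 260.6] 81 [521.6  63.5  45. ] tri [524.5  68.   41.2]
[287.  255.1] 107 [544.7  99.4  45. ] | scene [293.7 247.7] 73 [541.9  94.6  45. ] tri [545.2  99.5  41. ]
[272.4 236.8] 105 [573.8 121.9  45. ] | scene [299.1 235.7] 66 [571.5 116.9  45. ] tri [574.6 122.   41.1]
[264.7 214.6] 98 [609.1 133.5  45. ] | scene [310.4 225.6] 61 [606.8 129.   45. ] tri [609.9 133.6  41.5]
gaps [36.7 37.5 36.8 37.1] expect 36.8
1 1017.6147024998347 [481.472 157.29    5.54 ]
[[498.4  48.6]
 [533.4  60.3]
 [562.5  82.9]
 [582.5 113.8]
 [591.2 149.5]]
post [436.82849839  56.75704123]
-1 0.3346785235441439 [625.731  24.76    2.399]
[[516.   32.5]
 [524.7  68.3]
 [544.7  99.2]
 [573.8 121.7]
 [608.7 133.4]]
post [529.33455011 -28.22823569]
post px [528.  -28.9  66. ]
box corner tri [671.92849361 128.19379793 108.83107101]
```

Call:
drive_tool(
  plan=[
    {"x":0.8,"y":-0.7,"z":0,"az":0.8,"hand":0},
    {"x":1.5,"y":-1.3,"z":0,"az":1.6,"hand":0},
    {"x":2.2,"y":-2.0,"z":0,"az":2.4,"hand":0},
    {"x":2.9,"y":-2.6,"z":0,"az":3.2,"hand":0},
    {"x":3.6,"y":-3.2,"z":0,"az":4.0,"hand":0},
    {"x":4.3,"y":-3.8,"z":0,"az":4.3,"hand":0},
    {"x":4.7,"y":-4.2,"z":0,"az":4.3,"hand":0},
    {"x":4.7,"y":-4.2,"z":0,"az":4.3,"hand":0},
  ],
  grip_force=40,
)

```text
invalid input
```

Run:
```python
from h import *
print(tri((245,180),(358,181)),ray("top",(251,187),0))
```

```text
[679.94494058 135.26276275 103.18973259] [661.54439917 160.28488362   0.        ]
```

Call:
drive_tool(
  plan=[
    {"x":0.8,"y":-0.7,"z":0,"ax":0,"ay":0,"az":0.8,"hand":0},
    {"x":1.5,"y":-1.3,"z":0,"ax":0,"ay":0,"az":1.6,"hand":0},
    {"x":2.2,"y":-2.0,"z":0,"ax":0,"ay":0,"az":2.4,"hand":0},
    {"x":2.9,"y":-2.6,"z":0,"ax":0,"ay":0,"az":3.2,"hand":0},
    {"x":3.6,"y":-3.2,"z":0,"ax":0,"ay":0,"az":4.0,"hand":0},
    {"x":4.3,"y":-3.8,"z":0,"ax":0,"ay":0,"az":4.3,"hand":0},
    {"x":4.7,"y":-4.2,"z":0,"ax":0,"ay":0,"az":4.3,"hand":0},
    {"x":4.7,"y":-4.2,"z":0,"ax":0,"ay":0,"az":4.3,"hand":0},
  ],
  grip_force=40,
)

```text
clock: 0.9
eef_pos: [392.9, -268.1, 249.8]
tcp_rot: [-3.14, 0.0, 0.004]
contact_force: [-0.2, -0.6, 0.3]
opening: 0.0
grasp_force: 0.0
```

Call:
drive_tool(
  plan=[
    {"x":0.4,"y":-0.9,"z":0,"ax":0,"ay":0,"az":0,"hand":0},
    {"x":0.75,"y":-1.8,"z":0.2,"ax":0,"ay":0,"az":0,"hand":0},
    {"x":1.1,"y":-2.7,"z":0.6,"ax":0,"ay":0,"az":0,"hand":0},
    {"x":1.45,"y":-3.6,"z":1.0,"ax":0,"ay":0,"az":0,"hand":0},
    {"x":1.8,"y":-4.5,"z":1.4,"ax":0,"ay":0,"az":0,"hand":0},
    {"x":2.15,"y":-5.3,"z":1.8,"ax":0,"ay":0,"az":0,"hand":0},
    {"x":2.44,"y":-5.98,"z":2.3,"ax":0,"ay":0,"az":0,"hand":0},
    {"x":2.44,"y":-5.98,"z":2.8,"ax":0,"ay":0,"az":0,"hand":0},
  ],
)

```text
clock: 1.7
eef_pos: [516.5, 31.2, 109.0]
tcp_rot: [-3.141, -0.002, 0.004]
contact_force: [0.3, -0.3, -0.4]
opening: -0.002
grasp_force: 0.0
```

Call:
drive_tool(
  plan=[
    {"x":0,"y":0,"z":0.4,"ax":0,"ay":0,"az":0.04,"hand":0},
    {"x":0,"y":0,"z":0.4,"ax":0,"ay":0,"az":0.04,"hand":0},
  ],
)

```text
clock: 1.9
eef_pos: [512.4, 27.7, 87.4]
tcp_rot: [3.141, 0.005, -0.003]
contact_force: [-0.9, -0.1, 0.7]
opening: -0.001
grasp_force: 0.0
```

Run:
```python
from h import *
s=imaging.grab_frame("scene");cv2.imwrite("pics/c3.png",cv2.resize(s[150:325,220:420,::-1],None,fx=4,fy=3.4,interpolation=2))
t=monitor.sense();print(t["eef_pos"],t["tcp_rot"],t["contact_force"],t["qpos"])
```

```text
[513.30914082  27.46036725  88.90335381] [ 3.14129098e+00  3.06479363e-03 -3.64052620e-03] [-0.91582858  0.63591404  1.21301173] [ 5.06128596e-02  4.04263498e-01  1.99366434e+00 -1.98794814e-04
  7.46741473e-01  1.62519535e+00]
```

View pics/c3.png

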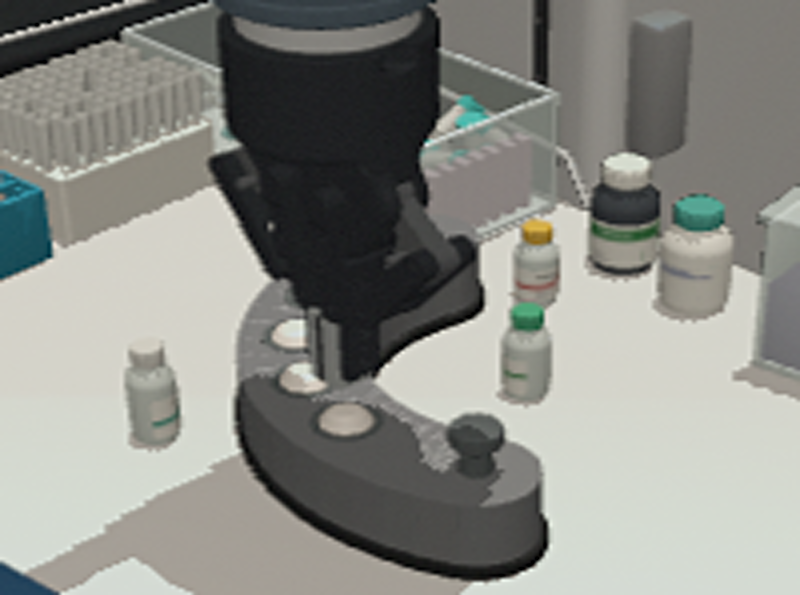

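The closed fingertips hang above stopper 1, with the tip at crop (345,375) and the stopper at (347,418). All vials are standing. I'll let the arm settle and check the tip's projection against the pose.

Call:
drive_tool(
  plan=[
    {"x":0,"y":0,"z":0,"ax":0,"ay":0,"az":0,"hand":0},
    {"x":0,"y":0,"z":0,"ax":0,"ay":0,"az":0,"hand":0},
    {"x":0,"y":0,"z":0,"ax":0,"ay":0,"az":0,"hand":0},
  ],
)

```text
clock: 2.25
eef_pos: [514.9, 27.6, 91.1]
tcp_rot: [-3.141, -0.002, -0.004]
contact_force: [0.8, -0.3, -0.9]
opening: 0.0
grasp_force: 0.0
```

Run:
```python
from h import *
t=monitor.sense();print(t["eef_pos"],t["tcp_rot"],t["contact_force"])
s=imaging.grab_frame("scene");imaging.grab_frame("top")
print(monitor.sense()["eef_pos"],monitor.sense()["eef_pos"])
p=t["eef_pos"]-[0,0,19]
for n in("scene",):
    c=imaging.camera_info(n);q=c["mtx"]@(c["R"]@p+c["t"]);print(n,q[:2]/q[2])
    for w in([516,32,45],[514,30,45]):
        q=c["mtx"]@(c["R"]@np.array(w)+c["t"]);print(q[:2]/q[2])
d,m=blob(s,(306,273),8,150);print(d,m)
g=cv2.cvtColor(s,cv2.COLOR_RGB2GRAY)
np.set_printoptions(linewidth=200)
print(g[250:284,290:325:1][::2])
```

```text
[514.89309814  27.5665029   91.07681001] [-3.14149244e+00 -1.95727771e-03 -4.25893957e-03] [ 0.84865391 -0.3248272  -0.9481105 ]
[514.62219971  27.71142689  90.7439109 ] [514.62219971  27.71142689  90.7439109 ]
scene [306.26819308 258.07011897]
[305.59257629 270.75464808]
[305.41588209 271.84615222]
[305.9   273.025] 80
[[200 201 204 207 206 205 205 182 102  98  73  44  98 105 108 109  55  27  24  28  28  30  33  30  28  27  54  57  46  43  29  19   9  72 166]
 [108 118 130 137 134 124 120 108  89 103  75  41  98 106 107 112  68  33  29  29  27  29  30  28  28  27  44  39  24  10   5 163 208 216 213]
 [128 124 124 124 132 136 133 136 120 109  75  31  98 105 107 112  56  25  27  29  28  31  32  35  31  24  21   9  59 203 217 214 211 211 210]
 [126 126 125 115 129 147 157 133 143 114  87  37  97 106 107 111  65  30  27  28  29  27  25  24  62  29  36 134 209 214 211 211 211 211 211]
 [103 128 203 218 217 216 216 217 220 185 134  52  93 104 106 110  77  33  21  17  59  62 104  77  26 162 213 215 212 211 211 210 210 211 211]
 [134 155 161 173 175 213 218 217 217 215 211 194 144 100 102 1
[... 953 characters left out ...]
83  84  84  84  72  63  77 152 160 163 167 169 172 175 173 170 166 160 157 150  97  65  66  81  84  82  84  83  81  89 140 156]
 [ 84  85  83  85  83  83  85  83  64  59  89 129 166 173 174 178 178 176 174 170 161 125  80  62  69  82  84  84  83  83  83  83  81  89  88]
 [ 67  75  84  84  83  84  84  85  84  82  73  67  63  73  75  85  87  79  70  69  59  70  80  83  84  85  84  85  85  82  84  82  83  81  90]
 [ 67  66  68  76  85  84  83  83  84  83  84  84  83  83  82  83  84  83  82  83  84  85  83  84  84  83  82  84  84  84  83  84  83  83  80]
 [ 68  67  67  66  68  69  75  82  84  84  83  83  84  84  83  83  82  84  84  83  82  83  82  83  82  83  84  83  84  84  83  84  84  83  80]]
```

Call:
drive_tool(
  plan=[
    {"x":0.01,"y":-0.08,"z":0.1,"ax":0,"ay":0,"az":0,"hand":0},
    {"x":0.01,"y":-0.08,"z":0.25,"ax":0,"ay":0,"az":0,"hand":0},
    {"x":0.01,"y":-0.08,"z":0.38,"ax":0,"ay":0,"az":0,"hand":0},
    {"x":0.01,"y":-0.08,"z":0.38,"ax":0,"ay":0,"az":0,"hand":0},
    {"x":0.01,"y":-0.08,"z":0.38,"ax":0,"ay":0,"az":0,"hand":0},
    {"x":0.01,"y":-0.08,"z":0.38,"ax":0,"ay":0,"az":0,"hand":0},
  ],
)

```text
clock: 2.95
eef_pos: [514.7, 31.9, 70.9]
tcp_rot: [3.142, 0.0, -0.004]
contact_force: [1.0, -0.2, -0.6]
opening: 0.003
grasp_force: 0.0
```

Call:
drive_tool(
  plan=[
    {"x":0,"y":0,"z":0.06,"ax":0,"ay":0,"az":0,"hand":0},
    {"x":0,"y":0,"z":0.06,"ax":0,"ay":0,"az":0,"hand":0},
    {"x":0,"y":0,"z":0.06,"ax":0,"ay":0,"az":0,"hand":0},
  ],
)

```text
clock: 3.25
eef_pos: [514.7, 31.9, 68.0]
tcp_rot: [3.142, 0.0, -0.004]
contact_force: [-0.6, -0.5, -1.3]
opening: -0.002
grasp_force: 0.0
```

Call:
drive_tool(
  plan=[
    {"x":0.01,"y":0,"z":0.04,"ax":0,"ay":0,"az":0,"hand":0},
    {"x":0.01,"y":0,"z":0.07,"ax":0,"ay":0,"az":0,"hand":0},
    {"x":0.01,"y":0,"z":0.1,"ax":0,"ay":0,"az":0,"hand":0},
    {"x":0.01,"y":0,"z":0.1,"ax":0,"ay":0,"az":0,"hand":0},
  ],
)

```text
clock: 3.65
eef_pos: [515.3, 31.9, 62.9]
tcp_rot: [-3.142, -0.0, -0.004]
contact_force: [0.5, 0.1, -0.2]
opening: 0.002
grasp_force: 0.0
```

Call:
drive_tool(
  plan=[
    {"x":0,"y":0,"z":0.03,"ax":0,"ay":0,"az":0,"hand":0},
    {"x":0,"y":0,"z":0.05,"ax":0,"ay":0,"az":0,"hand":0},
    {"x":0,"y":0,"z":0.05,"ax":0,"ay":0,"az":0,"hand":0},
  ],
)

```text
clock: 3.95
eef_pos: [515.2, 31.9, 60.4]
tcp_rot: [-3.142, -0.0, -0.004]
contact_force: [1.1, -0.2, -0.2]
opening: 0.003
grasp_force: 0.2
```

Call:
drive_tool(
  plan=[
    {"x":0,"y":0,"z":0.02,"ax":0,"ay":0,"az":0,"hand":0},
    {"x":0,"y":0,"z":0.02,"ax":0,"ay":0,"az":0,"hand":0},
  ],
)

```text
clock: 4.15
eef_pos: [515.2, 31.9, 59.4]
tcp_rot: [-3.142, 0.0, -0.004]
contact_force: [0.6, 0.1, 0.8]
opening: 0.001
grasp_force: 0.3
```

Run:
```python
from h import *
s=imaging.grab_frame("scene");cv2.imwrite("pics/c4.png",cv2.resize(s[220:300,260:360,::-1],None,fx=7,fy=7,interpolation=2))
t=monitor.sense();print(t["eef_pos"],t["contact_force"],t["wrist_torque"])
```

```text
[515.15381972  31.88606914  59.3981734 ] [1.38949146 0.68359116 0.64861303] [ 0.06864671 -0.05991942  0.00768091]
```

View pics/c4.png

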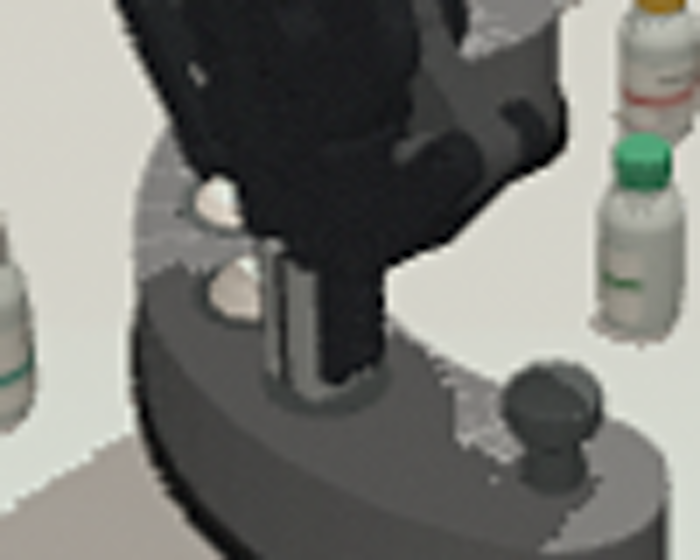

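The fingertips sit centred in stopper 1's ring (crop 262–390, row 390) and the stopper is nearly in. I'll continue in small steps until the force rises.

Call:
drive_tool(
  plan=[
    {"x":0,"y":0,"z":0.01,"ax":0,"ay":0,"az":0,"hand":0},
    {"x":0,"y":0,"z":0.01,"ax":0,"ay":0,"az":0,"hand":0},
  ],
)

```text
clock: 4.4
eef_pos: [515.2, 31.9, 59.2]
tcp_rot: [-3.142, -0.0, -0.004]
contact_force: [-0.5, -0.6, 5.6]
opening: -0.002
grasp_force: 2.4
```

Call:
drive_tool(
  plan=[
    {"x":0,"y":0,"z":0.01,"ax":0,"ay":0,"az":0,"hand":0},
    {"x":0,"y":0,"z":0.01,"ax":0,"ay":0,"az":0,"hand":0},
  ],
)

```text
clock: 4.6
eef_pos: [515.3, 31.9, 59.1]
tcp_rot: [-3.142, -0.0, -0.004]
contact_force: [-2.8, 0.4, 10.9]
opening: -0.003
grasp_force: 5.3
```

Call:
drive_tool(
  plan=[
    {"x":0,"y":0,"z":-0.12,"ax":0,"ay":0,"az":0,"hand":0},
    {"x":0,"y":0,"z":-0.25,"ax":0,"ay":0,"az":0,"hand":0},
    {"x":0,"y":0,"z":-0.25,"ax":0,"ay":0,"az":0,"hand":0},
    {"x":0.09,"y":-0.36,"z":-0.25,"ax":0,"ay":0,"az":0,"hand":0},
    {"x":0.17,"y":-0.72,"z":-0.25,"ax":0,"ay":0,"az":0,"hand":0},
    {"x":0.17,"y":-0.72,"z":-0.25,"ax":0,"ay":0,"az":0,"hand":0},
    {"x":0.17,"y":-0.72,"z":-0.25,"ax":0,"ay":0,"az":0,"hand":0},
    {"x":0.17,"y":-0.72,"z":-0.25,"ax":0,"ay":0,"az":0,"hand":0},
  ],
)

```text
clock: 5.4
eef_pos: [523.4, 67.4, 70.8]
tcp_rot: [3.141, 0.001, -0.004]
contact_force: [-0.7, -1.5, -0.3]
opening: 0.001
grasp_force: 0.0
```

Call:
drive_tool(
  plan=[
    {"x":0,"y":0,"z":0.06,"ax":0,"ay":0,"az":0,"hand":0},
    {"x":0,"y":0,"z":0.11,"ax":0,"ay":0,"az":0,"hand":0},
    {"x":0,"y":0,"z":0.15,"ax":0,"ay":0,"az":0,"hand":0},
    {"x":0,"y":0,"z":0.18,"ax":0,"ay":0,"az":0,"hand":0},
    {"x":0,"y":0,"z":0.21,"ax":0,"ay":0,"az":0,"hand":0},
    {"x":0,"y":0,"z":0.23,"ax":0,"ay":0,"az":0,"hand":0},
    {"x":0,"y":0,"z":0.24,"ax":0,"ay":0,"az":0,"hand":0},
    {"x":0,"y":0,"z":0.24,"ax":0,"ay":0,"az":0,"hand":0},
  ],
)

```text
clock: 6.2
eef_pos: [523.8, 67.7, 59.2]
tcp_rot: [3.141, 0.0, -0.004]
contact_force: [-2.2, -2.5, 5.0]
opening: -0.002
grasp_force: 2.6
```

Call:
drive_tool(
  plan=[
    {"x":0,"y":0,"z":0.01,"ax":0,"ay":0,"az":0,"hand":0},
    {"x":0,"y":0,"z":0.01,"ax":0,"ay":0,"az":0,"hand":0},
  ],
)

```text
clock: 6.4
eef_pos: [523.8, 67.8, 59.1]
tcp_rot: [3.141, 0.0, -0.004]
contact_force: [-3.1, -3.4, 10.9]
opening: -0.001
grasp_force: 5.4
```

Call:
drive_tool(
  plan=[
    {"x":0,"y":0,"z":-0.12,"ax":0,"ay":0,"az":0,"hand":0},
    {"x":0,"y":0,"z":-0.25,"ax":0,"ay":0,"az":0,"hand":0},
    {"x":0,"y":0,"z":-0.25,"ax":0,"ay":0,"az":0,"hand":0},
    {"x":0.2,"y":-0.31,"z":-0.25,"ax":0,"ay":0,"az":0,"hand":0},
    {"x":0.41,"y":-0.62,"z":-0.25,"ax":0,"ay":0,"az":0,"hand":0},
    {"x":0.41,"y":-0.62,"z":-0.25,"ax":0,"ay":0,"az":0,"hand":0},
    {"x":0.41,"y":-0.62,"z":-0.25,"ax":0,"ay":0,"az":0,"hand":0},
    {"x":0.41,"y":-0.62,"z":-0.25,"ax":0,"ay":0,"az":0,"hand":0},
  ],
)

```text
clock: 7.2
eef_pos: [544.0, 98.9, 70.6]
tcp_rot: [3.141, 0.001, -0.003]
contact_force: [-0.0, -0.7, -0.3]
opening: 0.002
grasp_force: 0.0
```

Call:
drive_tool(
  plan=[
    {"x":0,"y":0,"z":0.06,"ax":0,"ay":0,"az":0,"hand":0},
    {"x":0,"y":0,"z":0.11,"ax":0,"ay":0,"az":0,"hand":0},
    {"x":0,"y":0,"z":0.15,"ax":0,"ay":0,"az":0,"hand":0},
    {"x":0,"y":0,"z":0.18,"ax":0,"ay":0,"az":0,"hand":0},
    {"x":0,"y":0,"z":0.21,"ax":0,"ay":0,"az":0,"hand":0},
    {"x":0,"y":0,"z":0.23,"ax":0,"ay":0,"az":0,"hand":0},
    {"x":0,"y":0,"z":0.24,"ax":0,"ay":0,"az":0,"hand":0},
    {"x":0,"y":0,"z":0.24,"ax":0,"ay":0,"az":0,"hand":0},
  ],
)

```text
clock: 8.0
eef_pos: [544.2, 98.6, 59.2]
tcp_rot: [3.141, 0.0, -0.004]
contact_force: [-2.5, -1.2, 4.9]
opening: 0.004
grasp_force: 2.8
```

Run:
```python
from h import *
s=imaging.grab_frame("scene");cv2.imwrite("pics/c5.png",cv2.resize(s[200:320,240:390,::-1],None,fx=5,fy=5,interpolation=2))
t=monitor.sense();print(t["eef_pos"],t["contact_force"],t["qpos"])
```

```text
[544.22699408  98.6017708   59.17507812] [-2.66590441 -2.87203672  6.12543295] [ 1.76626731e-01  4.97478613e-01  1.92366442e+00 -2.72535497e-04
  7.20931533e-01  1.75128317e+00]
```

View pics/c5.png

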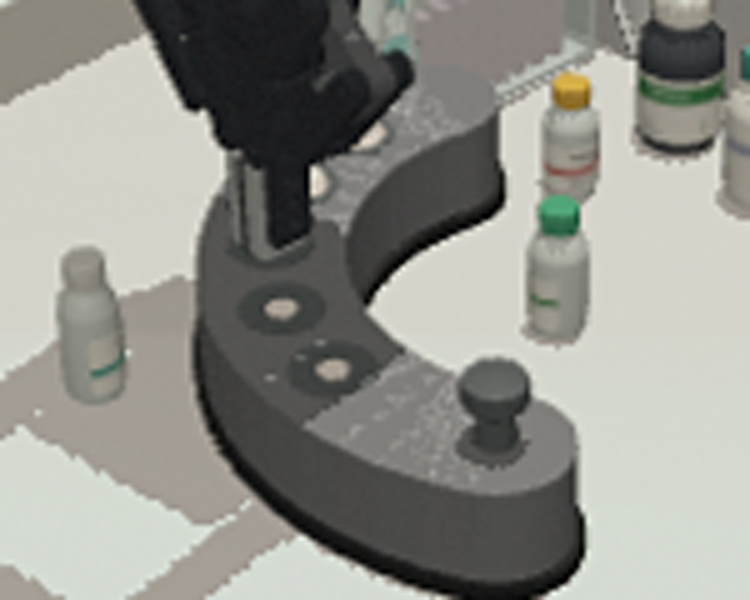

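Stoppers 1 and 2 (crop (333,370) and (282,307)) now show only their flat tops, flush with the deck. The tray and vials haven't moved. On to 4 and 5.

Call:
drive_tool(
  plan=[
    {"x":0,"y":0,"z":0.01,"ax":0,"ay":0,"az":0,"hand":0},
    {"x":0,"y":0,"z":0.01,"ax":0,"ay":0,"az":0,"hand":0},
  ],
)

```text
clock: 8.25
eef_pos: [544.3, 98.6, 59.1]
tcp_rot: [3.141, 0.0, -0.004]
contact_force: [-4.2, -2.4, 10.4]
opening: -0.004
grasp_force: 5.4
```

Call:
drive_tool(
  plan=[
    {"x":0,"y":0,"z":-0.12,"ax":0,"ay":0,"az":0,"hand":0},
    {"x":0,"y":0,"z":-0.25,"ax":0,"ay":0,"az":0,"hand":0},
    {"x":0,"y":0,"z":-0.25,"ax":0,"ay":0,"az":0,"hand":0},
    {"x":0.29,"y":-0.23,"z":-0.25,"ax":0,"ay":0,"az":0,"hand":0},
    {"x":0.58,"y":-0.45,"z":-0.25,"ax":0,"ay":0,"az":0,"hand":0},
    {"x":0.58,"y":-0.45,"z":-0.25,"ax":0,"ay":0,"az":0,"hand":0},
    {"x":0.58,"y":-0.45,"z":-0.25,"ax":0,"ay":0,"az":0,"hand":0},
    {"x":0.58,"y":-0.45,"z":-0.25,"ax":0,"ay":0,"az":0,"hand":0},
  ],
)

```text
clock: 9.05
eef_pos: [572.6, 120.8, 70.7]
tcp_rot: [3.141, 0.001, -0.004]
contact_force: [0.1, -0.2, 0.6]
opening: 0.002
grasp_force: 0.0
```

Call:
drive_tool(
  plan=[
    {"x":0,"y":0,"z":0.06,"ax":0,"ay":0,"az":0,"hand":0},
    {"x":0,"y":0,"z":0.11,"ax":0,"ay":0,"az":0,"hand":0},
    {"x":0,"y":0,"z":0.15,"ax":0,"ay":0,"az":0,"hand":0},
    {"x":0,"y":0,"z":0.18,"ax":0,"ay":0,"az":0,"hand":0},
    {"x":0,"y":0,"z":0.21,"ax":0,"ay":0,"az":0,"hand":0},
    {"x":0,"y":0,"z":0.23,"ax":0,"ay":0,"az":0,"hand":0},
    {"x":0,"y":0,"z":0.24,"ax":0,"ay":0,"az":0,"hand":0},
    {"x":0,"y":0,"z":0.24,"ax":0,"ay":0,"az":0,"hand":0},
  ],
)

```text
clock: 9.85
eef_pos: [573.3, 121.1, 59.2]
tcp_rot: [3.141, 0.0, -0.004]
contact_force: [-2.3, -0.9, 5.7]
opening: -0.003
grasp_force: 2.8
```

Call:
drive_tool(
  plan=[
    {"x":0,"y":0,"z":0.01,"ax":0,"ay":0,"az":0,"hand":0},
    {"x":0,"y":0,"z":0.01,"ax":0,"ay":0,"az":0,"hand":0},
  ],
)

```text
clock: 10.05
eef_pos: [573.4, 121.1, 59.1]
tcp_rot: [3.141, 0.0, -0.004]
contact_force: [-5.1, -1.7, 11.0]
opening: -0.002
grasp_force: 5.1
```

Call:
drive_tool(
  plan=[
    {"x":0,"y":0,"z":-0.12,"ax":0,"ay":0,"az":0,"hand":0},
    {"x":0,"y":0,"z":-0.25,"ax":0,"ay":0,"az":0,"hand":0},
    {"x":0,"y":0,"z":-0.25,"ax":0,"ay":0,"az":0,"hand":0},
    {"x":0.35,"y":-0.12,"z":-0.25,"ax":0,"ay":0,"az":0,"hand":0},
    {"x":0.7,"y":-0.24,"z":-0.25,"ax":0,"ay":0,"az":0,"hand":0},
    {"x":0.7,"y":-0.24,"z":-0.25,"ax":0,"ay":0,"az":0,"hand":0},
    {"x":0.7,"y":-0.24,"z":-0.25,"ax":0,"ay":0,"az":0,"hand":0},
    {"x":0.7,"y":-0.24,"z":-0.25,"ax":0,"ay":0,"az":0,"hand":0},
  ],
)

```text
clock: 10.85
eef_pos: [607.5, 132.8, 70.6]
tcp_rot: [3.141, 0.001, -0.004]
contact_force: [-0.6, 0.3, 0.1]
opening: 0.0
grasp_force: 0.0
```

Call:
drive_tool(
  plan=[
    {"x":0,"y":0,"z":0.06,"ax":0,"ay":0,"az":0,"hand":0},
    {"x":0,"y":0,"z":0.11,"ax":0,"ay":0,"az":0,"hand":0},
    {"x":0,"y":0,"z":0.15,"ax":0,"ay":0,"az":0,"hand":0},
    {"x":0,"y":0,"z":0.18,"ax":0,"ay":0,"az":0,"hand":0},
    {"x":0,"y":0,"z":0.21,"ax":0,"ay":0,"az":0,"hand":0},
    {"x":0,"y":0,"z":0.23,"ax":0,"ay":0,"az":0,"hand":0},
    {"x":0,"y":0,"z":0.24,"ax":0,"ay":0,"az":0,"hand":0},
    {"x":0,"y":0,"z":0.24,"ax":0,"ay":0,"az":0,"hand":0},
  ],
)

```text
clock: 11.65
eef_pos: [608.3, 133.0, 59.2]
tcp_rot: [3.141, 0.001, -0.004]
contact_force: [-1.8, -2.0, 5.0]
opening: -0.003
grasp_force: 2.8
```

Call:
drive_tool(
  plan=[
    {"x":0,"y":0,"z":0.01,"ax":0,"ay":0,"az":0,"hand":0},
    {"x":0,"y":0,"z":0.01,"ax":0,"ay":0,"az":0,"hand":0},
  ],
)

```text
clock: 11.85
eef_pos: [608.4, 133.0, 59.1]
tcp_rot: [3.142, 0.0, -0.004]
contact_force: [-5.3, -1.5, 10.7]
opening: 0.003
grasp_force: 4.9
```

Call:
drive_tool(
  plan=[
    {"x":0,"y":0,"z":-0.2,"ax":0,"ay":0,"az":0,"hand":0},
    {"x":0,"y":0,"z":-0.8,"ax":0,"ay":0,"az":0,"hand":0},
    {"x":0,"y":0,"z":-1.6,"ax":0,"ay":0,"az":0,"hand":0},
    {"x":0,"y":0,"z":-2.4,"ax":0,"ay":0,"az":0,"hand":0},
    {"x":0,"y":0,"z":-3.2,"ax":0,"ay":0,"az":0,"hand":0},
    {"x":-0.4,"y":0.6,"z":-3.8,"ax":0,"ay":0,"az":0,"hand":0},
    {"x":-0.8,"y":1.2,"z":-3.8,"ax":0,"ay":0,"az":0,"hand":0},
    {"x":-1.2,"y":1.8,"z":-3.8,"ax":0,"ay":0,"az":0,"hand":0},
  ],
)

```text
clock: 12.65
eef_pos: [548.5, 42.7, 250.3]
tcp_rot: [-3.141, -0.004, -0.003]
contact_force: [0.6, -0.8, 0.2]
opening: -0.003
grasp_force: 0.0
```

Call:
drive_tool(
  plan=[
    {"x":-0.5,"y":0.8,"z":0,"ax":0,"ay":0,"az":0,"hand":0},
    {"x":-1.0,"y":1.6,"z":0,"ax":0,"ay":0,"az":0,"hand":0},
    {"x":-1.5,"y":2.4,"z":0,"ax":0,"ay":0,"az":0,"hand":0},
    {"x":-2,"y":3.2,"z":0,"ax":0,"ay":0,"az":0,"hand":0},
    {"x":-2.2,"y":4.0,"z":0,"ax":0,"ay":0,"az":0,"hand":0},
    {"x":-2.2,"y":4.6,"z":0,"ax":0,"ay":0,"az":0,"hand":0},
    {"x":-2.2,"y":4.6,"z":0,"ax":0,"ay":0,"az":0,"hand":0},
    {"x":-2.2,"y":4.6,"z":0,"ax":0,"ay":0,"az":0,"hand":0},
  ],
)

```text
clock: 13.45
eef_pos: [437.5, -186.8, 248.8]
tcp_rot: [-3.142, -0.001, -0.006]
contact_force: [-0.7, 0.1, -0.0]
opening: -0.002
grasp_force: 0.0
```

Run:
```python
from h import *
s=imaging.grab_frame("scene");t=imaging.grab_frame("top")
u=cv2.resize(s[205:325,240:400,::-1],(640,480));v=cv2.resize(t[140:310,220:400,::-1],(480,480))
cv2.imwrite("pics/c6.png",cv2.resize(np.hstack([u,v]),(800,345)))
for p in[(331,272),(308,268),(288,256),(273,237),(265,215)]:
    c,n=blob(t,p,9,150);print(c.round(1),n)
```

```text
[330.8 272.6] 33
[307.6 267.7] 29
[287.5 255.5] 32
[272.7 236.8] 30
[265.2 214.8] 29
```

View pics/c6.png

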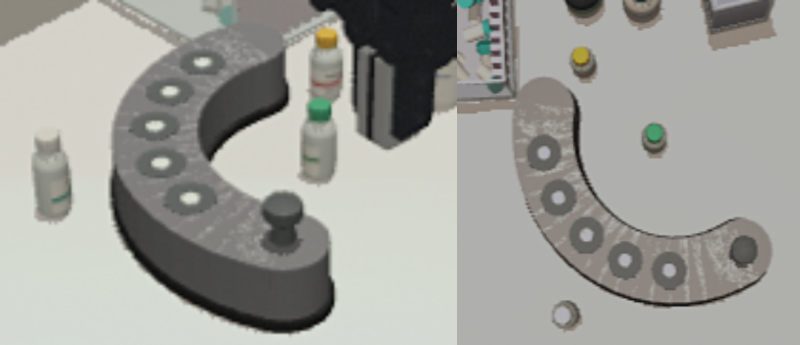

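All five stoppers are flush, showing equal small flat tops within 0.5 px of their starting positions. The tray and vials are unmoved and the arm is clear.

```bash
python3 -c "
from rig import r
print(r.sign_off())"
```

```text
the job is handed in; nothing more can be done
None
```

All five stoppers were pressed flush in one pass from the post end, with about 11 N at most. The tray and vials look unmoved in the final pictures, the arm is clear, and the job was handed in at about 13.5 s.

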